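# Open the child-locked box of dishwasher tablets

### The job

Open the white box of dishwasher tablets: press the orange spring catch down with a fingertip and, keeping it down, push the blue lid along past the catch's nose until it is fully open, then let go so that the catch springs up behind the lid. Only press and push: do not grasp, lift, tip or shove the box along the worktop, and leave the jars, tin, glass and mug around it alone. Finish clear of everything.

Things in the scene. Friction and masses are not known exactly. Their poses are not given: they have to be found in the camera images.
- tablet_box: Loose white box of dishwasher tablets, 160 x 280 mm, about 2.6 kg, on the worktop. Origin: centre of its underside; z up; long axis y. The orange catch strip lies along its near long side (-x); the blue lid lies across it and opens to the box's +y (about the robot's left). Near the strip its walls are below 57 mm out to box x -6 mm, so wide fingers have room; elsewhere up to 85 mm.
- box_lid (a joint): Slide of the blue lid, m: 0 closed, 0.112 at its end stop; starts at 0 to 0.008. Block 146 x 80 mm (closed: box x -74 to 72, y -80 to 0), underside 72, top 89 mm above the worktop; captive, friction about 1.5 N, stays where left. It passes the nose only while the catch is down; from 0.100 on it is past it and the nose can rise behind it.
- box_catch (a joint): Travel of the orange spring catch, m: 0 up, 0.010 fully down; about 4 N to start, 9 N fully down; springs up when let go. From 0.0065 the nose is below the lid. A finger pressing the strip can slide along it, and its side then meets the lid's end face and pushes the lid.
- catch_pad (a point): Where to press: middle of the ribbed, uncovered part of the orange strip, on its top, at box x -56, y -108 mm; moves with the catch. The strip is 36 mm wide (box x -74 to -38) and 174 mm long (y -134 to 40), its flat top 69 mm above the worktop when up; from y -80 mm on the closed lid lies 3 mm above it.
- lid_end (a point): Point on the lid's flat upright end face that looks to the box's -y, above the middle line of the strip (box x -56 mm), half-way up the face, 80 mm above the worktop. Moves with the lid; push it to the box's +y.
- catch_nose (a point): Top of the catch's nose, a 10 x 10 mm orange post joined to the strip, at box x -17, y +15 mm; 77 mm above the worktop when up, 5 mm higher than the lid's underside, in front of the closed lid.
- herb_jar: small spice jar with a yellow-gold cap and green label, 42 x 42 x 96 mm; loose, stands close behind the box. Origin: centre of its underside.
- soup_tin: food tin with a brown label, 75 mm across, 58 mm high; loose, stands close behind the box. Origin: centre of its underside.
- mug: green and white mug, 78 x 116 x 101 mm with its handle; loose, to the right of the box. Origin: centre of its underside.
- red_jar: glass jar with a green lid, 64 x 68 x 84 mm; loose, to the left of the box. Origin: centre of its underside.
- glass: clear drinking glass, 82 mm across, 86 mm high; loose, to the left of the box. Origin: centre of its underside.
- pepper_jar: small spice jar with a black cap and black label, 41 x 41 x 105 mm; loose, to the right of the box. Origin: centre of its underside.

How it is judged:
By the outcome, as a careful person would: the job done as asked, in the order asked, and still so for the second after the job is handed in, with the robot touching nothing.
It also fails if it takes over 38 s, if anything falls off the work surface, if the arm or the gripper's body presses on something with over 40 N, if the wrist force passes 120 N, or if a joint passes its speed limit or range.

### The arm

A 6-joint arm with a two-finger parallel gripper is mounted at the origin on a cart in front of the work surface, level with it; the furniture and walls round the work are solid. World frame = base frame: x ahead of the robot, y to its left, z up, the work surface at z = 0. Lengths are in m, angles in rad, forces in N, time in s.
With the tool pointing down it reaches from about 0.25 to 0.725 m from the base axis. Payload 4 kg.
Tool frame: the origin (TCP) lies between the finger pads; the fingertips stand 17 mm ahead of it and the grasp point (between the pads) lies 2 mm behind it; z points along the fingers, x is the direction in which the jaws open and shut, and the axes are right-handed (so a half turn about z gives the same grasp; the last joint's range is limited). The gripper opens to 85 mm and grips with 20 to 120 N. Pads are 22 mm wide; open, the fingers measure 114 mm over their backs; the gripper's body (76 mm by 85 mm) begins 54 mm behind the grasp point. The pads swing forward as they close: fully open they stand 13 mm farther back than shut.
Start: joints at [-1.138, 0.241, 0.005, 1.335, 0, 1.571], TCP at [0.21, -0.454, 0.248] pointing down, gripper open.
Joint ranges: [-2.72, 2.72], [-1.05, 1.87], [-1.09, 1.28], [-1.99, 2.15], [-1.42, 1.44], [-3.14, 3.14]. Speed limits (rad/s): [2.79, 2.79, 3.14, 3.14, 3.14, 3.14].

### API

Orientations are given as a unit quaternion [x, y, z, w].
In Python, from workcell import telemetry, cams, workorder gives the robot as it stands. The module is installed in compiled form; this text tells all that it offers.
- The arm moves only by the tool apply_moves, never from a script. Its argument "moves" is a list that holds one entry, the list of rows, each a list of 4 numbers: the shift along the tool's x, y, z in mm, then the turn about the tool's z in degrees. A call has exactly 10 rows; each row shifts and turns the pose as measured when the row begins, along the tool's axes as they then stand; what a row does not reach is not made up. A row lasts 1/10 s, in which the tool goes at most 50 mm and 8.59 degrees, less where a joint would pass 70% of its speed; a pose out of reach is approached as far as the arm can. A call with a gripper value outside its range is refused whole. "hand" is the gripper's target within -1 to 1 (fully open at 1, half-way at 0, shut at -1), set as the call begins (left out, the last holds). The fingers move at their own pace and stop on an object; the grip force is fixed at half the most. Time passes only in rows, so rows that do not move let the fingers close, or fill a call up. It gives the time, the measured TCP pose, the force and the opening at its end, in the units of the state.
- telemetry.get_obs(): the state, without advancing time (a new reading comes with each control period).
- cams.camera(name): name is "scene" or "side" or "wrist"; returns a dict with "color" (384x512x3 uint8, red, green, blue), "fovy" (degrees; the focal length in pixels is half the picture's height over the tangent of half this angle, whatever the lens; pixels are square), "cx", "cy" (the principal point, pixels), "k1" (the pictures are not rectified: a ray, as slopes to the right and down, at radius r is drawn at 1 + k1 r^2 times it, then the intrinsics apply), "camera_from_world" (4x4, takes a point from world to camera coordinates). Camera axes: x right, y down, z forward; pixel columns grow to the right and rows downward; lengths in m; the calibration is good to about 2 mm. A picture is of the moment at which its call begins. There is no depth.
- workorder.job_done(): hands the job in, once; it reports no verdict.
The state is a dict: "clock": time; "joint_pos": joint angles; "joint_vel": joint speeds; "tau": joint torques, N m; "eef_pos": TCP position; "tool_rot": TCP orientation; "ft_force": force on the tool from outside, world axes, zero at the start; "ft_torque": the same for the moment, N m; "grip_width": finger opening in m.
Only numpy, scipy, OpenCV 4.12 (cv2) and the standard library are available. Lean on these libraries where they do the work, as an engineer would, in place of code of your own. Each camera call takes 0.05 s, during which the arm holds its last target. There are 200 camera calls.

## Working session

There is one attempt and no reset: what is moved stays moved. The work goes in short steps, Python scripts to look and compute and a tool call to move; the robot and the scene stay as the last step left them, time stands still between calls to the robot, and variables do not carry over. Pictures are saved under pics/ and viewed, about 8 in all and at most 12, crops included, and the job is handed in when it is done.

Besides the shell and the picture viewer there is one more tool, called after "Emit:" as name(argument=value, ...), one argument or row to a line, values as JSON. apply_moves: Moves the arm, as the interface text tells. Its arguments: {"type":"object","properties":{"moves":{"type":"array"},"hand":{"type":"number"}},"required":["moves"]}

```bash
mkdir -p pics
cat > h.py <<'E'
import numpy as np, cv2
from workcell import telemetry, cams, workorder
from scipy.spatial.transform import Rotation as R
def get(n):
    c=cams.camera(n); f=192/np.tan(np.radians(c["fovy"])/2)
    c["K"]=np.array([[f,0,c["cx"]],[0,f,c["cy"]],[0,0,1]]); c["D"]=np.array([c["k1"],0,0,0.]); return c
def ray(c,px):
    # undistort iteratively (forward model: x*(1+k1 r^2))
    n=cv2.undistortPointsIter(np.array(px,float).reshape(-1,1,2),c["K"],c["D"],None,None,(3,50,1e-9)).reshape(-1,2)
    T=c["camera_from_world"]; d=np.c_[n,np.ones(len(n))]@T[:3,:3]; return -T[:3,:3].T@T[:3,3],d
def onz(c,px,z):
    o,d=ray(c,px); return o+d*((z-o[2])/d[:,2])[:,None]
def proj(c,P):
    T=c["camera_from_world"]; return cv2.projectPoints(np.array(P,float).reshape(-1,1,3),cv2.Rodrigues(T[:3,:3])[0],T[:3,3],c["K"],c["D"])[0].reshape(-1,2)
def save(c,n): cv2.imwrite("pics/"+n,c["color"][:,:,::-1])
E
python3 - <<'E'
from h import *
s=get("scene");d=get("side")
im=np.hstack([s["color"],d["color"]])
save(s,"scene1.png");save(d,"side1.png")
for c in(s,d): print(ray(c,[[256,192]]),c["k1"])
o=telemetry.get_obs();print(o)
E
```

```text
(array([0.0435272 , 0.89171623, 0.63938359]), array([[ 0.46006924, -0.74682762, -0.4802399 ]])) -0.07896618363963667
(array([0.19861149, 0.82272662, 0.63356537]), array([[ 0.36359444, -0.77611296, -0.51530863]])) -0.0254272155968833
{'clock': 0.1, 'joint_pos': array([-1.13801800e+00,  2.41370260e-01,  3.84696476e-03,  1.33520700e+00,
        2.45593327e-05,  1.57080384e+00]), 'joint_vel': array([-0.00087375, -0.00202148,  0.00219807,  0.00069908,  0.00130157,
       -0.00154716]), 'tau': array([-2.64285500e-04, -3.73137403e+01,  2.53009719e+01,  1.08469545e-02,
       -4.40890085e-05, -2.56181423e-06]), 'eef_pos': array([ 0.20947642, -0.45340713,  0.24748109]), 'tool_rot': array([ 8.42432912e-01, -5.38800383e-01, -8.08006445e-04, -5.31349796e-04]), 'ft_force': array([-0.15795377,  0.27275501, -0.27826247]), 'ft_torque': array([-2.81364966e-02, -6.84224632e-02,  7.67533530e-05]), 'grip_width': 0.0853546464630108}
```

View pics/scene1.png

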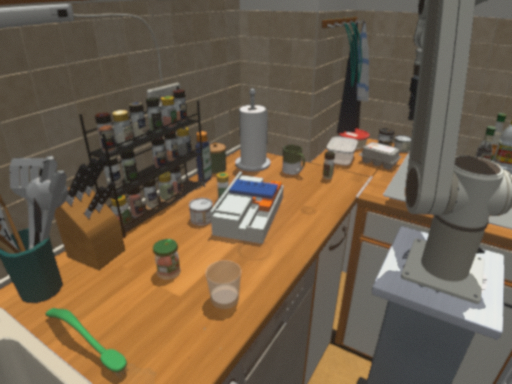

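View pics/side1.png

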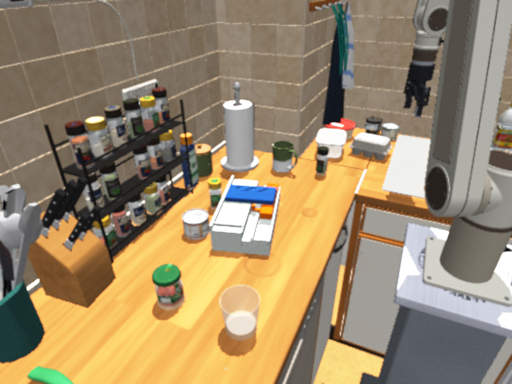

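The box is at about (247,210) in the scene view and (248,215) in the side view. The blue lid is at its far (-y) end and the orange is on the near side. Next I'll measure the colour masks and zoom in.

Run:
```python
from h import *
s=get("scene");d=get("side")
out=[]
for n,c in(("scene",s),("side",d)):
    hsv=cv2.cvtColor(c["color"],cv2.COLOR_RGB2HSV)
    roi=np.zeros(hsv.shape[:2],np.uint8);roi[165:260,200:295]=1
    b=cv2.inRange(hsv,(105,120,50),(125,255,255))*roi
    k,_,st,_=cv2.connectedComponentsWithStats(b);print(n,st[1:])
    cn=max(cv2.findContours(b,0,1)[0],key=cv2.contourArea)
    q=cv2.boxPoints(cv2.minAreaRect(cn));p=cv2.approxPolyDP(cn,2.5,True).reshape(-1,2)
    print(q.round(1).tolist(),p.tolist());print(onz(c,p,.089).round(3).tolist())
    out.append(cv2.resize(c["color"][165:260,195:295],None,fx=4,fy=4,interpolation=cv2.INTER_CUBIC))
cv2.imwrite("pics/z1.png",np.hstack(out)[:,:,::-1])
```

```text
scene [[231 180  45  15 428]]
[[230.6999969482422, 190.0], [232.1999969482422, 179.10000610351562], [275.29998779296875, 184.89999389648438], [273.79998779296875, 195.89999389648438]] [[231, 189], [271, 194], [275, 186], [237, 180]]
[[0.65, 0.061, 0.089], [0.524, 0.022, 0.089], [0.539, -0.031, 0.089], [0.669, -0.002, 0.089]]
side [[225 185  51  19 743]]
[[224.89999389648438, 200.39999389648438], [225.89999389648438, 184.5], [275.29998779296875, 187.6999969482422], [274.29998779296875, 203.60000610351562]] [[225, 199], [271, 203], [275, 190], [231, 185]]
[[0.649, 0.074, 0.089], [0.519, 0.041, 0.089], [0.535, -0.031, 0.089], [0.671, -0.005, 0.089]]
```

View pics/z1.png

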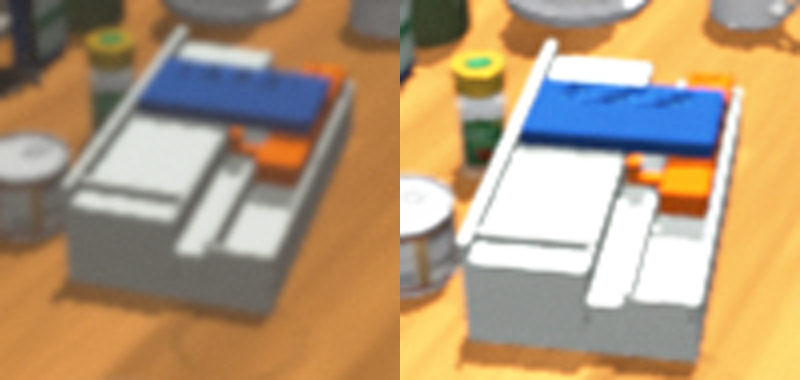

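Emit:
apply_moves(
  moves=[
    [[-19,-43,0,0],[-19,-43,0,0],[-19,-43,0,0],[-19,-43,0,0],[-19,-43,0,0],[-19,-43,0,0],[-19,-43,0,0],[-19,-43,0,0],[-19,-43,0,0],[-19,-43,0,0]],
  ],
  hand=-1,
)

```text
clock: 1.2
eef_pos: [0.5292, -0.0947, 0.2457]
tool_rot: [0.838, -0.545, -0.0, 0.001]
ft_force: [0.3, -0.6, 0.0]
grip_width: -0.0001
```

Emit:
apply_moves(
  moves=[
    [[0,0,0,6],[0,0,0,6],[0,0,0,0],[0,0,0,0],[0,0,0,0],[0,0,0,0],[0,0,0,0],[0,0,0,0],[0,0,0,0],[0,0,0,0]],
  ],
)

```text
clock: 2.2
eef_pos: [0.532, -0.0896, 0.2436]
tool_rot: [0.779, -0.627, -0.002, 0.001]
ft_force: [-0.4, -0.1, -0.1]
grip_width: -0.0002
```

Run:
```python
from h import *
w=get("wrist");save(w,"w1.png");o=telemetry.get_obs();print(o["eef_pos"],R.from_quat(o["tool_rot"]).as_matrix().round(3),o["grip_width"],o["clock"],ray(w,[[256,192]]))
```

```text
[ 0.53202209 -0.08956727  0.24362737] [[ 0.214 -0.977 -0.003]
 [-0.977 -0.214  0.001]
 [-0.002  0.003 -1.   ]] -2.052197259100155e-05 2.25 (array([ 0.59598551, -0.0748344 ,  0.36975045]), array([[-0.25496794, -0.04043357, -0.96621282]]))
```

View pics/w1.png

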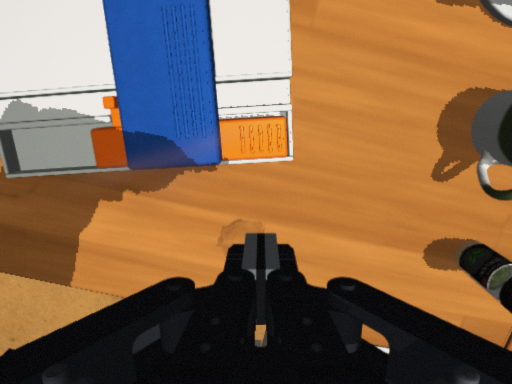

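The wrist view shows the blue lid spanning about (105–220, 0–168). The ribbed pad is at about (219–288, 116–160) and the nose is near (110,102).

```bash
cat > m.py <<'E'
from h import *
w=get("wrist");hsv=cv2.cvtColor(w["color"],cv2.COLOR_RGB2HSV)
def poly(m,e=3):
    cn=max(cv2.findContours(m,0,1)[0],key=cv2.contourArea);return cv2.approxPolyDP(cn,e,True).reshape(-1,2)
roi=np.zeros(hsv.shape[:2],np.uint8);roi[:180,:300]=1
b=poly(cv2.inRange(hsv,(105,120,40),(125,255,255))*roi)
m=cv2.inRange(hsv,(5,215,120),(15,255,255))*roi;m[:,:200]=0
m=cv2.morphologyEx(m,cv2.MORPH_CLOSE,np.ones((7,7)))
o=poly(m)
print("blue",b.tolist(),onz(w,b,.089).round(4).tolist())
print("orange",o.tolist(),onz(w,o,.069).round(4).tolist())
E
python3 m.py
```

```text
blue [[103, 0], [129, 162], [180, 150], [186, 157], [182, 162], [176, 161], [218, 163], [207, 0]] [[0.6437, 0.0576, 0.089], [0.5246, 0.023, 0.089], [0.5437, -0.0175, 0.089], [0.5389, -0.0233, 0.089], [0.5341, -0.0207, 0.089], [0.5338, -0.0156, 0.089], [0.5396, -0.0503, 0.089], [0.6595, -0.0195, 0.089]]
orange [[285, 119], [220, 121], [268, 120], [266, 137], [260, 137], [259, 131], [259, 138], [251, 139], [250, 134], [248, 142], [241, 140], [230, 155], [223, 153], [223, 159], [285, 155]] [[0.5859, -0.0982, 0.069], [0.5723, -0.0435, 0.069], [0.5819, -0.084, 0.069], [0.5673, -0.0855, 0.069], [0.5662, -0.0804, 0.069], [0.5711, -0.0784, 0.069], [0.5651, -0.0797, 0.069], [0.5628, -0.073, 0.069], [0.5669, -0.0713, 0.069], [0.5597, -0.071, 0.069], [0.5601, -0.0646, 0.069], [0.545, -0.0577, 0.069], [0.5454, -0.0513, 0.069], [0.5401, -0.0523, 0.069], [0.5554, -0.1054, 0.069]]
```

Emit:
apply_moves(
  moves=[
    [[-3,-17,10,-2],[-3,-17,20,0],[0,0,30,0],[0,0,30,0],[0,0,20,0],[0,0,10,0],[0,0,0,0],[0,0,0,0],[0,0,0,0],[0,0,0,0]],
  ],
)

```text
clock: 3.3
eef_pos: [0.5685, -0.0756, 0.1243]
tool_rot: [0.79, -0.613, 0.003, -0.002]
ft_force: [-0.8, 0.5, -0.1]
grip_width: 0.0004
```

```bash
python3 - <<'E'
from h import *
w=get("wrist");o=telemetry.get_obs();print(o["eef_pos"],R.from_quat(o["tool_rot"]).as_matrix().round(3),o["ft_force"])
d=get("side")
im=np.hstack([cv2.resize(w["color"],(480,360)),cv2.resize(d["color"][165:255,210:290],(320,360),interpolation=2)])
cv2.imwrite("pics/w2.png",im[:,:,::-1])
E
python3 m.py
```

```text
[ 0.56862378 -0.07559253  0.12446563] [[ 0.249 -0.968  0.007]
 [-0.968 -0.249 -0.   ]
 [ 0.002 -0.007 -1.   ]] [ 0.81499271 -0.31213393  0.21054016]Traceback (most recent call last):
  File "m.py", line 9, in <module>
    o=poly(m)
  File "m.py", line 4, in poly
    cn=max(cv2.findContours(m,0,1)[0],key=cv2.contourArea);return cv2.approxPolyDP(cn,e,True).reshape(-1,2)
ValueError: max() iterable argument is empty
```

View pics/w2.png

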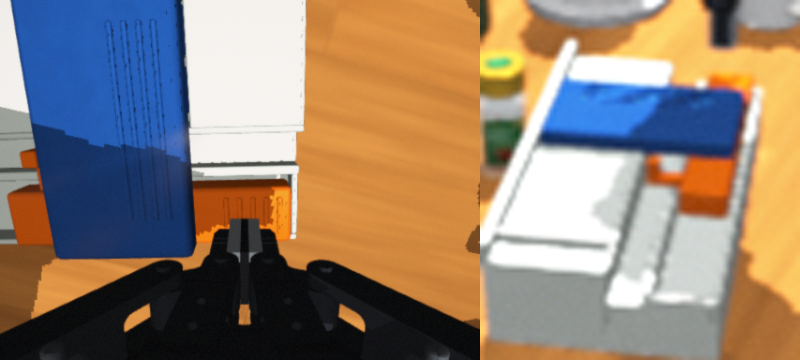

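The wrist view shows the strip at about x 193–292, y 181–240 (scaled picture), with the fingertips over it near (245,220). The lid's end is square to the jaws. I'll turn the strip's corners into points to check the finger's place.

Run:
```python
from h import *
w=get("wrist");o=telemetry.get_obs();M=R.from_quat(o["tool_rot"]).as_matrix()
hsv=cv2.cvtColor(w["color"],cv2.COLOR_RGB2HSV)
m=cv2.inRange(hsv,(4,190,120),(14,255,255));m[:,:200]=0;m[:180]=0;m[262:]=0;m[:,330:]=0
for y in (198,206,214,225,240,250):
    x=np.where(m[y])[0];print(y,x.min(),x.max(),len(x)) if len(x) else 0
for x in (210,220,295,303,308):
    y=np.where(m[:,x])[0];print("c",x,y.min(),y.max(),len(y)) if len(y) else 0
P=onz(w,[[206,194],[310,194],[309,254]],.069)
print(P.round(4))
tip=o["eef_pos"]+M[:,2]*.017;print("tip",tip,proj(w,[tip]), (tip-P)@M[:,:2]*1000)
b=onz(w,[[205,60],[206,270],[202,270]],.089);print(b.round(4),(tip-b)@M[:,:2]*1000)
```

```text
198 289 308 19
206 206 310 89
214 207 310 88
225 208 309 87
240 209 309 47
250 209 309 9
c 210 201 258 53
c 220 201 258 48
c 295 198 257 16
c 303 198 257 7
c 308 198 256 46
[[ 0.5767 -0.0414  0.069 ]
 [ 0.591  -0.097   0.069 ]
 [ 0.5563 -0.1068  0.069 ]]
tip [ 0.56817416 -0.07553128  0.10674649] [[262.49434252 250.41359509]] [[ 31.01678968  16.58922646]
 [-26.45097369  16.54215528]
 [-27.22838505 -19.46604309]]
[[ 0.6432 -0.0297  0.089 ]
 [ 0.5424 -0.0518  0.089 ]
 [ 0.5418 -0.0498  0.089 ]] [[ 25.73154139  84.00198414]
 [ 29.45126411 -19.17795113]
 [ 31.54945775 -19.18171035]]
```

Emit:
apply_moves(
  moves=[
    [[0,2,10,0],[0,0,10,0],[0,0,8,0],[0,0,5,0],[0,0,0,0],[0,0,3,0],[0,0,2,0],[0,0,2,0],[0,0,2,0],[0,0,2,0]],
  ],
)

```text
clock: 4.5
eef_pos: [0.5658, -0.0762, 0.079]
tool_rot: [0.79, -0.613, 0.003, -0.002]
ft_force: [-3.8, -0.1, 7.0]
grip_width: 0.0002
```

Emit:
apply_moves(
  moves=[
    [[0,0,2,0],[0,0,2,0],[0,0,1,0],[0,0,1,0],[0,0,1,0],[0,0,1,0],[0,0,1,0],[0,0,1,0],[0,0,1,0],[0,0,1,0]],
  ],
)

```text
clock: 5.5
eef_pos: [0.5657, -0.0762, 0.0789]
tool_rot: [0.79, -0.613, 0.006, -0.003]
ft_force: [-3.8, -0.2, 6.3]
grip_width: 0.0
```

Emit:
apply_moves(
  moves=[
    [[0,0,2,0],[0,0,2,0],[0,0,2,0],[0,0,2,0],[0,0,2,0],[0,0,2,0],[0,0,2,0],[0,0,2,0],[0,0,2,0],[0,0,2,0]],
  ],
)

```text
clock: 6.5
eef_pos: [0.5656, -0.0763, 0.0757]
tool_rot: [0.79, -0.613, 0.01, -0.005]
ft_force: [-5.6, 0.3, 12.3]
grip_width: 0.0
```

Run:
```python
from h import *
w=get("wrist");o=telemetry.get_obs();print(o["eef_pos"],R.from_quat(o["tool_rot"]).as_matrix().round(3),o["ft_force"],o["ft_torque"])
d=get("side")
im=np.hstack([cv2.resize(w["color"],(480,360)),cv2.resize(d["color"][165:255,210:290],(320,360),interpolation=2)])
cv2.imwrite("pics/w3.png",im[:,:,::-1])
```

```text
[ 0.56564688 -0.07627763  0.07570818] [[ 0.249 -0.968  0.022]
 [-0.968 -0.25  -0.003]
 [ 0.009 -0.021 -1.   ]] [-4.63567448  1.03704496 12.19156659] [ 0.1878314   1.07090143 -0.04720381]
```

View pics/w3.png

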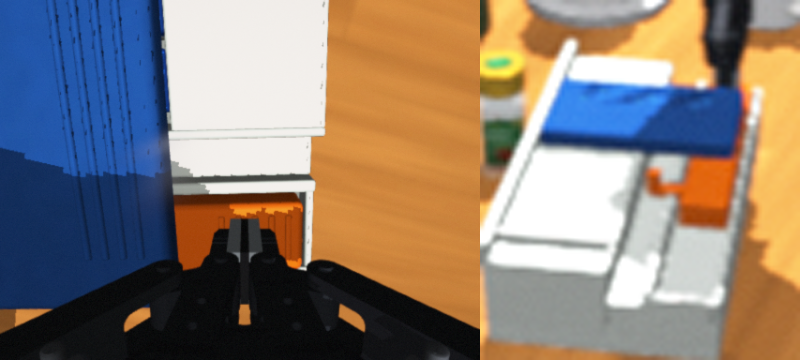

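The pad is fully down: the tip is at 59 mm under 12 N, and the nose is visibly lowered in the side crop. The lid end is just ahead of the finger. Now I'll slide along the strip.

Emit:
apply_moves(
  moves=[
    [[-3,0,2,0],[-5,0,2,0],[-5,0,2,0],[-5,0,2,0],[-5,0,2,0],[-5,0,2,0],[-5,0,2,0],[-5,0,2,0],[-5,0,2,0],[-5,0,2,0]],
  ],
)

```text
clock: 7.6
eef_pos: [0.5708, -0.0546, 0.0768]
tool_rot: [0.784, -0.619, 0.044, 0.003]
ft_force: [-2.2, -6.2, 9.1]
grip_width: -0.0002
```

```bash
cat > v.py <<'E'
import sys
from h import *
w=get("wrist");d=get("side");o=telemetry.get_obs();M=R.from_quat(o["tool_rot"]).as_matrix()
print(o["eef_pos"],M.round(3),o["ft_force"],o["ft_torque"],o["joint_pos"].round(3))
a=np.radians(14.6);X=np.array([np.cos(a),np.sin(a)]);Y=np.array([-X[1],X[0]]);pad=np.array([.5645,-.0765])
t=(o["eef_pos"]+.017*M[:,2])[:3];r=t[:2]-pad;print("tip box x,y",(-56+1000*r@X).round(1),(-108+1000*r@Y).round(1),"z",t[2])
if len(sys.argv)>1:
    im=np.hstack([cv2.resize(w["color"],(480,360)),cv2.resize(d["color"][165:255,210:290],(320,360),interpolation=2)])
    cv2.imwrite("pics/"+sys.argv[1],im[:,:,::-1])
E
python3 v.py w4.png
```

```text
[ 0.5708527  -0.05419048  0.07682117] [[ 0.23  -0.971  0.066]
 [-0.971 -0.234 -0.059]
 [ 0.072 -0.051 -0.996]] [-1.25377196 -6.78798516  8.04639715] [-1.37146774  0.32614289 -0.06233322] [-0.068  0.465 -0.147  0.889 -0.054  2.838]
tip box x,y -43.4 -89.3 z 0.059887399604342015
```

View pics/w4.png

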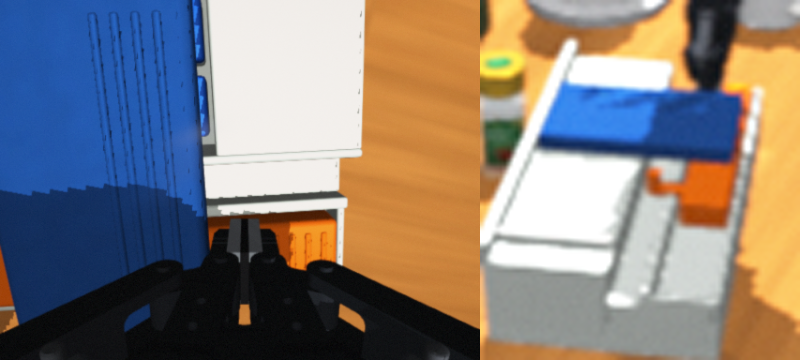

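Emit:
apply_moves(
  moves=[
    [[-6,3,2,0],[-9,3,2,0],[-9,3,2,0],[-9,3,2,0],[-9,2,2,0],[-9,2,2,0],[-9,2,2,0],[-9,2,2,0],[-9,2,2,0],[-9,2,2,0]],
  ],
)

```text
clock: 8.7
eef_pos: [0.563, -0.0071, 0.0767]
tool_rot: [0.772, -0.628, 0.097, 0.005]
ft_force: [-0.2, -9.5, 11.4]
grip_width: -0.0001
```

```bash
python3 v.py w5.png
```

```text
[ 0.56290487 -0.00621612  0.07668029] [[ 0.193 -0.971  0.144]
 [-0.969 -0.212 -0.128]
 [ 0.154 -0.115 -0.981]] [ 0.33107228 -7.69327017 10.70031109] [-1.70741664 -0.12468454 -0.22081651] [ 0.058  0.408 -0.257  0.768 -0.136  2.985]
tip box x,y -38.0 -42.3 z 0.059997984181221625
```

View pics/w5.png

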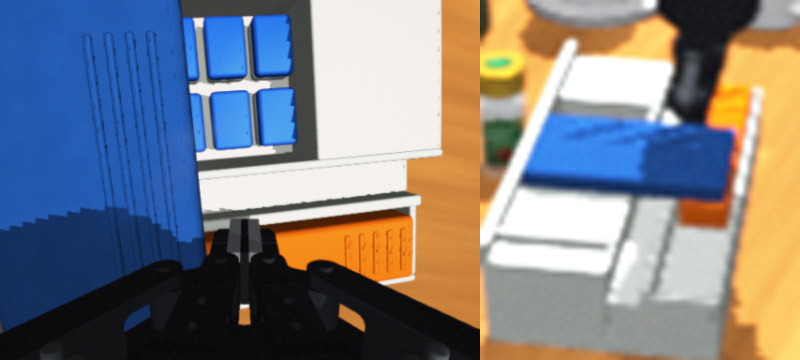

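The lid's leading edge has gone past the nose, and the lid has slid about 55 mm. The finger sits near the strip's inner edge, so I'll steer back to the near side while finishing the push, easing off before the stop.

Emit:
apply_moves(
  moves=[
    [[-12,7,2,-1],[-13,7,2,-1],[-13,6,2,-1],[-10,6,2,0],[-6,4,2,0],[-6,3,2,0],[-4,3,2,0],[-3,2,2,0],[-3,2,2,0],[-3,2,2,0]],
  ],
)

```text
clock: 9.8
eef_pos: [0.5524, 0.0257, 0.0771]
tool_rot: [0.772, -0.616, 0.156, -0.0]
ft_force: [-2.1, -4.3, 14.2]
grip_width: 0.0001
```

```bash
python3 v.py w6.png
```

```text
[0.55236693 0.02578576 0.07712298] [[ 0.193 -0.951  0.241]
 [-0.951 -0.242 -0.191]
 [ 0.24  -0.193 -0.951]] [-3.28249039 -5.63842773 12.53272164] [-1.33318759  0.36100564 -0.30571416] [ 0.165  0.354 -0.374  0.629 -0.231  3.058]
tip box x,y -38.8 -10.1 z 0.060949164615636264
```

View pics/w6.png

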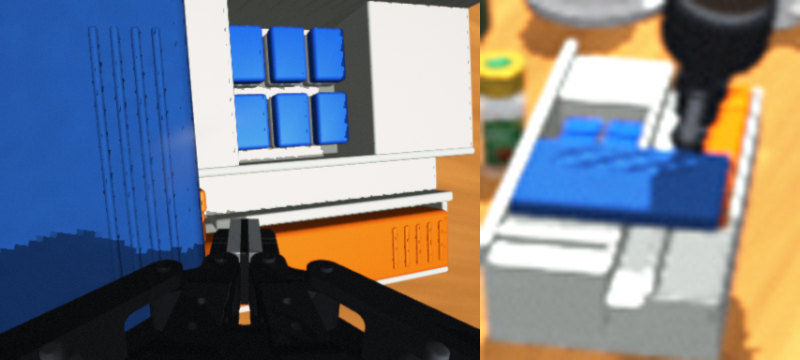

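The nose is just appearing behind the lid at about (203,200), so the slide is about 90 mm. The tool leans about 18° now. Its own x and y moves therefore already push down, so I'll cut z, steer to the near side, and untwist to keep joint 6 inside its range.

Emit:
apply_moves(
  moves=[
    [[-6,9,-0.5,-3],[-6,9,-0.5,-3],[-6,9,-0.5,-3],[-6,8,-0.5,-2],[-6,7,0,-2],[-6,6,0,-2],[-6,5,0,-2],[-5,4,0.5,-2],[-5,4,0.5,-2],[-4,3,1,-2]],
  ],
)

```text
clock: 10.9
eef_pos: [0.5272, 0.0397, 0.0879]
tool_rot: [0.865, -0.454, 0.213, 0.018]
ft_force: [6.6, -4.8, 0.9]
grip_width: -0.0001
```

```bash
python3 v.py w7.png
```

```text
[0.52710067 0.03970654 0.08781395] [[ 0.496 -0.794  0.353]
 [-0.779 -0.586 -0.224]
 [ 0.385 -0.164 -0.909]] [ 6.5346516  -5.26419844  1.29272862] [-1.01529855 -1.0199369  -0.19653512] [ 0.239  0.26  -0.531  0.471 -0.306  2.73 ]
tip box x,y -58.1 8.7 z 0.07236939426246393
```

View pics/w7.png

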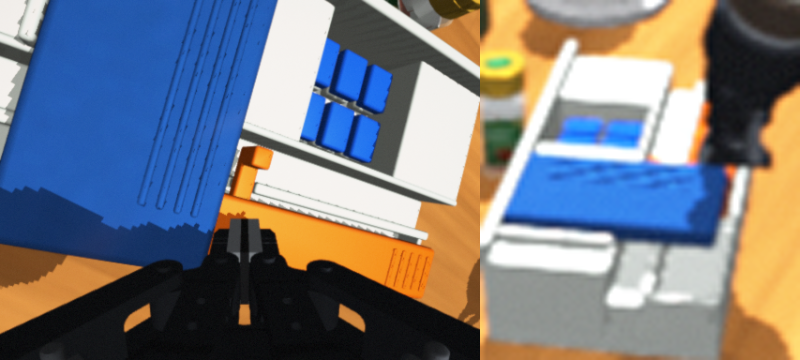

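The view shows the nose at (252,158), clear behind the lid's end edge, and the finger has ridden up. I'll measure the lid against the strip in this same view.

Run:
```python
from h import *
w=get("wrist");k=1/.9375
hsv=cv2.cvtColor(w["color"],cv2.COLOR_RGB2HSV)
b=cv2.inRange(hsv,(105,120,25),(125,255,255))
for y in (40,80,120,160,200,240):
    r=np.where(b[y,:int(300-.3*y)+20])[0];print(y,r.max())
    
pts=[[y] for y in ()]
L=onz(w,[[278*k,0],[240*k,130*k],[214*k,225*k]],.089);print("lid edge",L.round(4))
S=onz(w,[[432*k,240*k],[428*k,297*k]],.069);print("strip end corners",S.round(4))
N=onz(w,[[248*k,147*k],[272*k,150*k],[268*k,167*k],[245*k,165*k]],.077);print("nose",N.round(4))
a=np.radians(14.6);X=np.array([np.cos(a),np.sin(a)]);Y=np.array([-X[1],X[0]]);pad=np.array([.5645,-.0765])
for P in(L,S,N): r=P[:,:2]-pad;print((np.c_[-56+1000*r@X,-108+1000*r@Y]).round(1).tolist())
s=get("side");p=[-.074,.072]
# predicted lid far edge (−y end) in side for slides
for sl in(.09,.1,.112):
    q=[pad+X*(x+.056)+Y*(-.08+sl+.108) for x in(-.074,.072)];print(sl,proj(s,[[*v,.089] for v in q]).round(1).tolist())
    q=[pad+X*(x+.056)+Y*(sl+.108) for x in(-.074,.072)];print(" front",proj(s,[[*v,.089] for v in q]).round(1).tolist())
hs=cv2.cvtColor(s["color"],cv2.COLOR_RGB2HSV);m=cv2.inRange(hs,(105,120,40),(125,255,255));m[:200]=0;m[240:]=0;m[:,:205]=0;m[:,285:]=0
cn=max(cv2.findContours(m,0,1)[0],key=cv2.contourArea);p=cv2.approxPolyDP(cn,2,True).reshape(-1,2);print(p.tolist())
r=onz(s,p,.089)[:,:2]-pad;print(np.c_[-56+1000*r@X,-108+1000*r@Y].round(1).tolist())
```

```text
40 284
80 273
120 262
160 251
200 240
240 229
lid edge [[0.6261 0.0857 0.089 ]
 [0.5697 0.0706 0.089 ]
 [0.5305 0.0593 0.089 ]]
strip end corners [[ 0.5923 -0.0908  0.069 ]
 [ 0.5581 -0.1121  0.069 ]]
nose [[0.5688 0.0596 0.077 ]
 [0.5744 0.0483 0.077 ]
 [0.5665 0.0457 0.077 ]
 [0.561  0.0564 0.077 ]]
[[44.5, 33.4], [-13.9, 33.0], [-54.7, 32.0]]
[[-32.7, -128.9], [-71.2, -140.9]]
[[-17.5, 22.6], [-14.9, 10.3], [-23.3, 9.8], [-25.9, 21.5]]
0.09 [[272.4, 201.8], [222.7, 197.6]]
 front [[268.3, 217.8], [215.3, 212.9]]
0.1 [[271.9, 203.7], [221.9, 199.4]]
 front [[267.7, 220.0], [214.3, 214.9]]
0.112 [[271.3, 206.0], [220.8, 201.6]]
 front [[267.0, 222.6], [213.1, 217.5]]
[[216, 218], [244, 224], [267, 225], [271, 210], [269, 206], [223, 203]]
[[63.5, 113.1], [-15.8, 127.6], [-75.4, 122.4], [-75.9, 52.0], [-67.6, 33.1], [63.8, 38.3]]
```

The lid end measures y≈33 mm, so the slide is about 0.112, against the stop. The nose is at y≈10–22 mm behind it, and the box has not visibly moved. Backing off the lid and rising.

Emit:
apply_moves(
  moves=[
    [[4,0,-1,0],[5,0,-2,0],[5,-1,-6,0],[6,-2,-12,0],[8,-3,-18,0],[8,-3,-18,0],[8,-3,-18,0],[8,-3,-18,0],[8,-3,-18,0],[4,-2,-10,0]],
  ],
)

```text
clock: 12.1
eef_pos: [0.5291, 0.0275, 0.2311]
tool_rot: [0.866, -0.454, 0.209, 0.018]
ft_force: [-0.1, -0.0, -0.2]
grip_width: -0.0002
```

```bash
python3 v.py
python3 - <<'E'
from h import *
w=get("wrist");d=get("side")
im=np.hstack([cv2.resize(w["color"],(480,360)),cv2.resize(d["color"][165:255,210:290],(320,360),interpolation=2)])
cv2.imwrite("pics/w8.png",im[:,:,::-1])
E
```

```text
[0.5297324  0.02763773 0.23130443] [[ 0.499 -0.794  0.347]
 [-0.779 -0.586 -0.222]
 [ 0.38  -0.16  -0.911]] [0.72710584 0.23534612 0.15733043] [0.2201815  0.27413975 0.00307242] [ 0.209  0.09  -0.305  0.864 -0.293  2.7  ]
tip box x,y -58.6 -3.6 z 0.21581371849582484
```

View pics/w8.png

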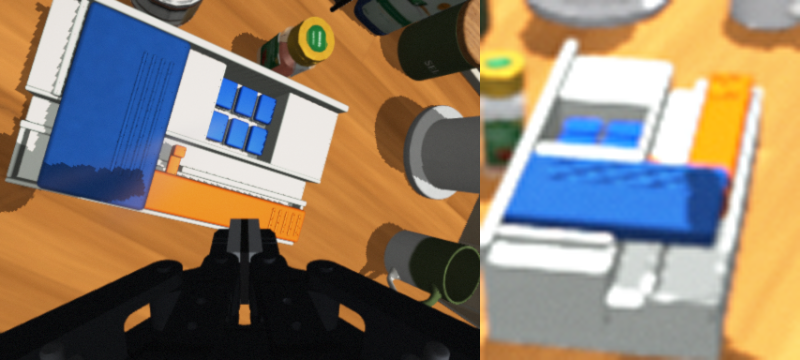

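The lid is open, the strip is fully uncovered behind it, and the neighbours are standing. One two-view check of lid end, nose and strip height, then I'll hand in.

Run:
```python
from h import *
w=get("wrist");d=get("side");k=1/.9375
a=np.radians(14.6);X=np.array([np.cos(a),np.sin(a)]);Y=np.array([-X[1],X[0]]);pad=np.array([.5645,-.0765])
bx=lambda P:(np.c_[-56+1000*(P[:,:2]-pad)@X,-108+1000*(P[:,:2]-pad)@Y,1000*P[:,2]]).round(1).tolist()
def tri(pw,ps):
    (o1,d1),(o2,d2)=ray(w,[pw]),ray(d,[ps]);A=np.c_[d1[0],-d2[0]];t=np.linalg.lstsq(A,o2-o1,rcond=None)[0]
    p,q=o1+t[0]*d1[0],o2+t[1]*d2[0];return bx(((p+q)/2)[None]),1000*np.linalg.norm(p-q)
sd=lambda x,y:[210+(x-480)/4,165+y/4]
print("strip end corners",tri([305*k,209*k],sd(753,77)),tri([305*k,209*k],sd(752,80)))
print("lid edge",bx(onz(w,[[189*k,48*k],[144*k,207*k]],.089)))
print("nose @77",bx(onz(w,[[173*k,146*k],[185*k,149*k]],.077)))
print(telemetry.get_obs()["ft_force"]); workorder.job_done()
```

```text
strip end corners ([[-55.7, -144.7, 55.4]], np.float64(33.53695465020789)) ([[-55.1, -147.7, 50.8]], np.float64(32.43883262972525))
lid edge [[59.1, 34.5, 89.0], [-75.3, 31.0, 89.0]]
nose @77 [[-20.4, 21.4, 77.0], [-19.6, 10.8, 77.0]]
[ 0.25659639 -0.07123935  1.05964365]
the job is handed in; nothing more can be done
```

The box is open and handed in at about 12.4 s, with the arm raised clear of everything. I pressed the orange catch fully down with the closed fingertips (about 12 N, tip at 59 mm). I then slid along the strip and pushed the lid past the nose to its end stop.

**Checks that agreed:**
- **Lid:** its end face measured at box y of about 31–34 mm, so the slide is about 0.112 m, fully open.
- **Catch:** with its height taken as 77 mm (up), the nose measured at its expected place, y 11–21 mm, behind the lid. The fingertip had also ridden up to 72 mm on the strip under about 1 N.
- **Box and surroundings:** the box measured within a few mm of where it started. The herb jar, the mug and the edge of the tin in the last picture looked undisturbed. I did not check the red jar, glass or pepper jar after the push.

**What failed or disagreed:**
- **Catch height:** my last two-view check of the strip's height was useless. The rays missed each other by about 33 mm because I matched the wrong corners. That the catch is up rests on the nose position and the fingertip height.
- **Tool lean:** the tool leaned back steadily during the push, to about 25°. Near the end it also twisted and pressed sideways with about 7 N.
- **Catch release:** the finger rose off the fully pressed catch at some point in the last push. I can't say exactly when the catch came up relative to the lid reaching its stop.

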